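Pin the coin sorter's hub and press its keyed spindle home

ROBOT

A 6-joint arm with a two-finger parallel gripper is mounted at the origin on the work surface. World frame = base frame: x ahead of the robot, y to its left, z up, the work surface at z = 0. Lengths are in m, angles in rad, forces in N, time in s.
With the tool pointing down it reaches from about 0.35 to 0.85 m from the base axis. Payload 8.1 kg.
Tool frame: the origin (TCP) lies on the centre line of the jaws, within the pads' length; the fingertips stand 22 mm ahead of it and the grasp point (between the pads) lies 3 mm ahead of it; z points along the fingers, y is the line along which they close (so a half turn about z gives the same grasp; the last joint's range is limited). The gripper opens to 93 mm and grips with 3 to 60 N. Pads are 15 mm wide; open, the fingers measure 128 mm over their backs; the gripper's body (75 mm by 188 mm) begins 65 mm behind the grasp point.
Start: joints at [1.241, 0.13, 1.488, -0, 1.523, -0.085], TCP at [0.145, 0.582, 0.209] pointing down, gripper open.
Joint ranges: [-2.96, 2.96], [-0.89, 2.26], [0.02, 2.5], [-1.34, 4.48], [0, 2.73], [-2.66, 2.66]. Speed limits (rad/s): [2.39, 2.39, 2.79, 3.14, 3.14, 3.14].

INTERFACE

Orientations are given as a rotation vector (axis times angle).
In Python, from plant import robot gives the robot as it stands.
- The arm moves only by the tool tcp_steps, called after "Request:" by a JSON object that holds its "fn" and its "kwargs", one argument or row to a line. Schema: {"type":"object","properties":{"motion":{"type":"object","properties":{"jaw":{"type":"array","items":{"type":"number"},"minItems":1,"maxItems":20},"tx":{"type":"array","items":{"type":"number"},"minItems":1,"maxItems":20},"ty":{"type":"array","items":{"type":"number"},"minItems":1,"maxItems":20},"tz":{"type":"array","items":{"type":"number"},"minItems":1,"maxItems":20},"rz":{"type":"array","items":{"type":"number"},"minItems":1,"maxItems":20}},"additionalProperties":false,"required":["jaw","tx","ty","tz","rz"]},"force":{"type":"number"},"only":{"type":"string"},"quiet":{"type":"boolean"},"lines":{"type":"string"}},"required":["motion"],"additionalProperties":false}. motion is an object with one list for each field, all of the same length, 1 to 20, a row being the entries at one place: jaw (the finger opening in m), tx, ty, tz (the shift in parts of the range, where 1.0 means 30 cm), rz (a turn about the tool's z in shares of pi rad (1.0 is pi rad)); each row shifts and turns the commanded pose from where the row before left it, along the tool's axes as they then stand; what a row does not reach is not made up. A row lasts 1/10 s, in which the tool goes at most 0.05 m and 0.15 rad, less where a joint would pass 70% of its speed; a pose out of reach is approached as far as the arm can. The fingers move at their own pace and stop on an object; force is the grip in N (left out, the last holds). Time passes only in rows, so rows that do not move let the fingers close. The tool returns the time, the measured TCP pose, the force, the opening and the grip force at its end. only (a regular expression) keeps the lines of the reply that match it, lines (a string "A,B") keeps lines A to B, and quiet returns only ok. Input that does not fit is refused with a message, and nothing moves.
- robot.read_state(): the state, without advancing time (a new reading comes with each control period).
- robot.read_camera(name): name is "scene" or "top" or "wrist"; returns a dict with "image" (384x512x3 uint8, red, green, blue), "fx", "fy", "cx", "cy" (pixels), "R" (3x3) and "t" (3): a world point X has camera coordinates R X + t. Camera axes: x right, y down, z forward; pixel columns grow to the right and rows downward; lengths in m; the calibration is good to about 2 mm. The wrist camera is an equidistant fisheye: a pixel r from the principal point sees the ray r / f radians off the axis. A picture is of the moment at which its call begins. There is no depth.
- robot.close_job(): hands the job in; it is judged then, once.
The state is a dict: "t": time; "q": joint angles; "dq": joint speeds; "joint_torque": joint torques, N m; "tool_pos": TCP position; "orientation": TCP orientation; "force": force on the tool from outside, world axes, zero at the start; "wrist_torque": the same for the moment, N m; "opening": finger opening in m; "gripper_force": force on a finger pad.
Only numpy, scipy, OpenCV 4.12 (cv2) and the standard library are available. Lean on these libraries where they do the work, as an engineer would, in place of code of your own. Each camera call takes 0.05 s, during which the arm holds its last target. There are 200 camera calls.

TASK

The coin sorter's drive unit is open for service: first lock its hub by pushing the loose lock pin fully down through the hub's lug into the unit's housing, and leave it there. Then put the keyed spindle into the hub, turn it until its key slips into the keyway, and push it fully home against the spring under it. Finish while still holding the spindle pressed fully home, for the spring would push it out again; leave everything else on the table where it is.

Things in the scene. Friction and masses are not known exactly. Their poses are not given: they have to be found in the camera images.
- drive: the coin sorter's drive unit: a fixed off-white housing, 180 (x) x 200 (y) x 50 mm tall; origin at the centre of its underside, z up. The dark steel hub stands on its top, the hub's vertical axis through this origin. The housing has a 12 mm hole right through it, 70 mm from the hub's axis along its +y, which takes the lock pin; on its top, along its -y edge, a black motor cover 25 mm high
- rotor (a joint): turn of the hub about its vertical axis (rad, counter-clockwise from above positive); at 0 the hole in the hub's lug stands exactly over the housing's pin hole. It starts within 0.02 of 0 and turns very easily (0.02 N m) until pinned
- hub_mouth (a point): centre of the mouth of the hub's bore, on the hub's flat top, 86 mm above the work surface; z up along the bore, x along the keyway (the hub's +x side), turns with the hub. Hub 58 mm across, 36 mm tall; bore 21.8 mm; keyway 9 mm wide, open at the top, over the hub's whole height, its bottom 18 mm from the axis. The bore goes on, 26 mm wide, into the housing below the hub
- lug_hole (a point): centre of the upper mouth of the pin hole in the hub's lug (flat arm 40 mm wide, 12 mm thick, reaching to 91 mm from the axis on the hub's +y side), 62 mm above the work surface, 70 mm from the hub's axis; hole 12 mm, axis vertical; the same 12 mm hole goes on through the housing below
- plunger (a joint): travel down (m) of the spring plunger in the bore: 0 up, its top then 38 mm below the hub's mouth; 0.008 when the spindle is fully home, 0.013 at its own end stop. The spring pushes up with 6 N at 0 and 10 N at 0.008
- spindle: keyed spindle, 92 mm tall, 0.16 to 0.29 kg, upright in its rest at first; origin at the centre of the shaft's lower tip, z up, +x towards the key. Shaft 20 mm across, 46 mm long, tip tapered to 14 mm over 5 mm; above it a steel collar 48 mm across, 6 mm thick, with an 8 mm wide tab over the key reaching 34 mm from the axis. Home: collar on the hub's top, origin 46 mm below the mouth
- spindle_key (a point): middle of the key's lower end, 14 mm above the spindle's tip and 12 mm from its axis. The key is 7 mm wide, reaches 15 mm from the axis and runs up to the collar: the plain first 14 mm of the shaft enter the bore at any turn, then the key lands on the hub's top until it faces the keyway
- spindle_grip (a point): middle of the spindle's black grip block, 72 mm above the tip, on the axis: 36 mm along the spindle's x, 24 mm along its y, 40 mm tall, standing on the collar
- spindle_rest: fixed white plastic block, 84 x 84 x 55 mm tall, with a 36 mm hole in which the spindle hangs by its collar; origin at the centre of its underside, z up
- pin: lock pin, 72 mm tall, about 0.06 kg, starts upright in its rest; origin at the centre of its lower tip, z up. From the tip up: steel shank 10 mm across and 40 mm long, its tip tapered to 5 mm over the first 7 mm; collar 22 mm across from 40 to 44 mm; round black grip 16 mm across from 44 to 72 mm. Fully in, its collar rests on the lug
- pin_rest: fixed white plastic block, 66 x 66 x 45 mm tall, with a 13 mm hole in which the lock pin hangs by its collar; origin at the centre of its underside, z up. The two rests may change places, left and right
- coin_stack: a bystander: stack of brass coins, 27 mm across, 46 mm tall; origin at its underside's centre
- note_bundle: a bystander: banded bundle of banknotes lying flat, 65 x 140 x 18 mm; origin at its underside's centre
- calculator: a bystander: black desk calculator, 150 x 90 x 20 mm; origin at its underside's centre
- stamp: a bystander: hand stamp, foot 50 x 30 mm, turned wooden handle, 70 mm tall; origin at its underside's centre
- idler: a bystander: plain steel idler roller standing on the surface, 42 mm across, 50 mm tall, no key and no grip; origin at its underside's centre
- coin_cup: a bystander: empty grey plastic cup, 72 mm across, 60 mm tall; origin at its underside's centre
- stapler: a bystander: stapler, 130 x 36 x 47 mm; origin at its underside's centre

How it is judged:
On the way, in this order (a step that is already met when the one before it is completed fails the run):
1. the lock pin is fully down through the lug into the housing, and let go (z of pin in the frame of lug_hole below -0.036 m and horizontal distance between pin and lug_hole below 0.005 m and angle between the z axis of pin and the z axis of lug_hole, either way round below 0.12 rad and contact force between the fingers and pin below 0.1 N), for 0.2 s.
2. the spindle's key is in the keyway and its collar is down on the hub (z of pin in the frame of lug_hole below -0.036 m and horizontal distance between pin and lug_hole below 0.005 m and angle between the z axis of pin and the z axis of lug_hole, either way round below 0.12 rad and z of spindle in the frame of hub_mouth below -0.0435 m and horizontal distance between spindle and hub_mouth below 0.003 m and angle between the z axis of spindle and the z axis of hub_mouth, either way round below 0.06 rad and value of joint plunger above 0.005 m), for 0.2 s.
At the end, for the whole second after the job is handed in: the lock pin is in the lug and the housing to within 4 mm of its collar; the spindle is in the hub with its collar within 2.5 mm of the hub's top, upright, the plunger pressed down at least 5 mm; the fingers still hold or press the spindle with more than 2 N (all of step 2 and contact force between the fingers and spindle above 2 N); the arm keeps its last pose, push and grip.
It fails at once if one of the seven bystanders is shifted by more than 30 mm (distance of any of coin_stack, note_bundle, calculator, stamp, idler, coin_cup, stapler from where it was at the start of the episode above 0.03 m).
It also fails if it takes over 61 s, if anything falls off the work surface, if the arm or the gripper's body presses on something with over 40 N, if the wrist force passes 120 N, or if a joint passes its speed limit or range.

## Working session

There is one attempt and no reset: what is moved stays moved. The work goes in short steps, Python scripts to look and compute and a tool call to move; the robot and the scene stay as the last step left them, time stands still between calls to the robot, and variables do not carry over. Pictures are saved under pics/ and viewed, at most 10 in all, crops included, and the job is handed in when it is done.

```bash
ls; mkdir -p pics; cat > h.py <<'E'
import cv2,numpy as np
from plant import robot
def snap(n,f):
    c=robot.read_camera(n); cv2.imwrite('pics/'+f+'.png',cv2.cvtColor(c['image'],cv2.COLOR_RGB2BGR))
    np.savez('pics/'+f+'.npz',**c); return c
def ray(c,u,v,wrist=False):
    R=np.array(c['R']);t=np.array(c['t'])
    x=(u-c['cx'])/c['fx'];y=(v-c['cy'])/c['fy']
    if wrist:
        r=np.hypot(x,y); d=np.array([np.sin(r)*x/max(r,1e-9),np.sin(r)*y/max(r,1e-9),np.cos(r)])
    else: d=np.array([x,y,1.])
    return -R.T@t, R.T@d/np.linalg.norm(d)
def atz(c,u,v,z,wrist=False):
    o,d=ray(c,u,v,wrist); return o+d*(z-o[2])/d[2]
def tri(*rs):
    A=np.zeros((3,3));b=np.zeros(3)
    for o,d in rs:
        P=np.eye(3)-np.outer(d,d);A+=P;b+=P@o
    x=np.linalg.solve(A,b); return x,[np.linalg.norm((np.eye(3)-np.outer(d,d))@(x-o)) for o,d in rs]
def load(f): return {k:v for k,v in np.load('pics/'+f+'.npz').items()}
def proj(c,X,wrist=False):
    p=np.array(c['R'])@np.array(X)+c['t']
    if wrist:
        th=np.arctan2(np.hypot(p[0],p[1]),p[2]);s=th/np.hypot(p[0],p[1])
        return c['cx']+c['fx']*p[0]*s,c['cy']+c['fy']*p[1]*s
    return c['cx']+c['fx']*p[0]/p[2],c['cy']+c['fy']*p[1]/p[2]
E
python3 - <<'E'
from h import *
a=snap('top','top0');b=snap('scene','scene0');w=snap('wrist','wrist0')
for c in (a,b,w): print(c['fx'],c['cx'],c['cy'],-np.array(c['R']).T@c['t'],np.round(c['R'],2).tolist())
print(robot.read_state())
for f in('top0','scene0'):
    im=cv2.imread(f'pics/{f}.png'); cv2.imwrite(f'pics/{f}_b.png',cv2.resize(im,(800,600),interpolation=cv2.INTER_CUBIC))
E
```

```text
pics
plant.py
493.3156291224091 253.24486008619957 189.76332569663333 [ 0.26388668 -0.00689325  1.53700455] [[-0.01, -1.0, 0.0], [-0.98, 0.01, -0.21], [0.21, -0.0, -0.98]]
369.648932494096 259.14978641656796 190.76777580227517 [ 0.99486083 -0.47696123  1.0097588 ] [[0.78, 0.62, -0.01], [0.51, -0.66, -0.55], [-0.35, 0.43, -0.83]]
297.3186396354542 256.0168907632686 193.32376194008705 [0.07239771 0.59971184 0.38383107] [[0.24, 0.97, -0.0], [0.93, -0.23, 0.27], [0.26, -0.07, -0.96]]
{'t': 0.15, 'q': array([ 1.24059265e+00,  1.30959267e-01,  1.48899028e+00, -1.18473761e-05,
        1.52302116e+00, -8.53790277e-02]), 'dq': array([-0.00013823, -0.00182978, -0.00372955, -0.00254221, -0.0004637 ,
       -0.0008959 ]), 'joint_torque': array([-9.72824091e-05, -5.60474646e+01, -4.92333806e+01,  7.67732388e-02,
        3.05992551e-02, -5.89130673e-05]), 'tool_pos': array([0.14525902, 0.5816972 , 0.20776675]), 'orientation': array([-3.83575646e-01, -3.11781273e+00,  2.12172606e-03]), 'force': array([-0.0696427 ,  1.19903078, -0.43870186]), 'wrist_torque': array([ 0.03471289,  0.02667695, -0.02724165]), 'gripper_force': 0.0, 'opening': 0.09291570806775201}
```

View pics/top0_b.png

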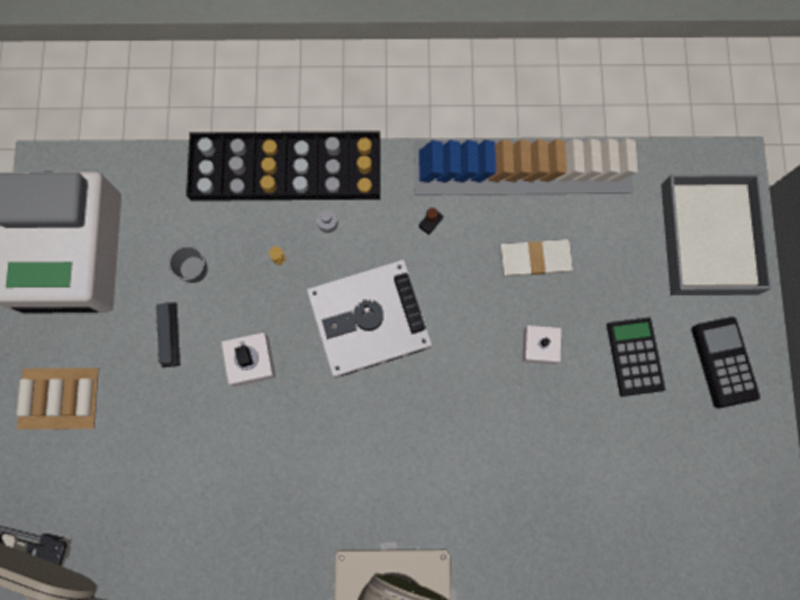

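View pics/scene0_b.png

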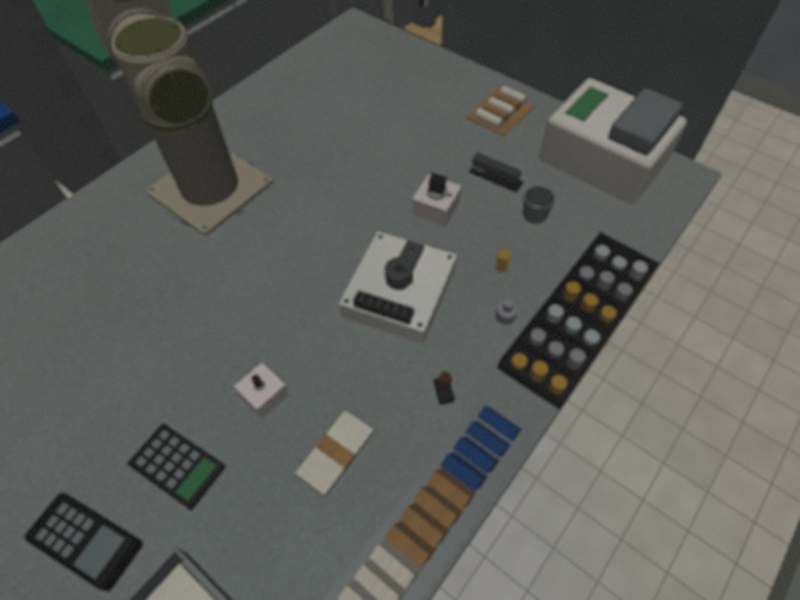

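Top view (800 px): pin ~(545,342), pin rest (543,344), spindle ~(245,354), hub ~(368,315), lug to the left ending ~(325,326), housing corners (404,263), (430,346), (335,374), (308,288). The scene view shows the pin at (258,381), the spindle at (437,184) and the hub at (399,270).

```bash
python3 - <<'E'
from h import *
a=load('top0');b=load('scene0');k=512/800
T=lambda u,v:ray(a,u*k,v*k); S=lambda u,v:ray(b,u*k,v*k)
for n,p,q in [('pin top',(545,342),(258,379)),('spindle top',(243,350),(438,180)),('hub top',(369,314),(400,267)),('rest pin corner',(527,326),(263,363)),('lug end',(324,326),(414,244))]:
    x,e=tri(T(*p),S(*q));print(n,x.round(4),np.round(e,4))
for z,p in [(.05,(404,263)),(.05,(430,346)),(.05,(335,374)),(.05,(308,288)),(.086,(369,313)),(.077,(545,341)),(.1,(244,352))]:
    print(p,atz(a,p[0]*k,p[1]*k,z).round(4))
im=cv2.imread('pics/top0.png')
o=[cv2.resize(im[y-40:y+40,x-50:x+50],(400,300),interpolation=cv2.INTER_CUBIC) for x,y in((157,227),(236,203),(348,219))]
im=cv2.imread('pics/scene0.png'); x,y=280,118
o.append(cv2.resize(im[y-40:y+40,x-50:x+50],(400,300),interpolation=cv2.INTER_CUBIC))
cv2.imwrite('pics/crops.png',np.vstack([np.hstack(o[:2]),np.hstack(o[2:])]))
E
```

```text
(no output)
```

View pics/crops.png

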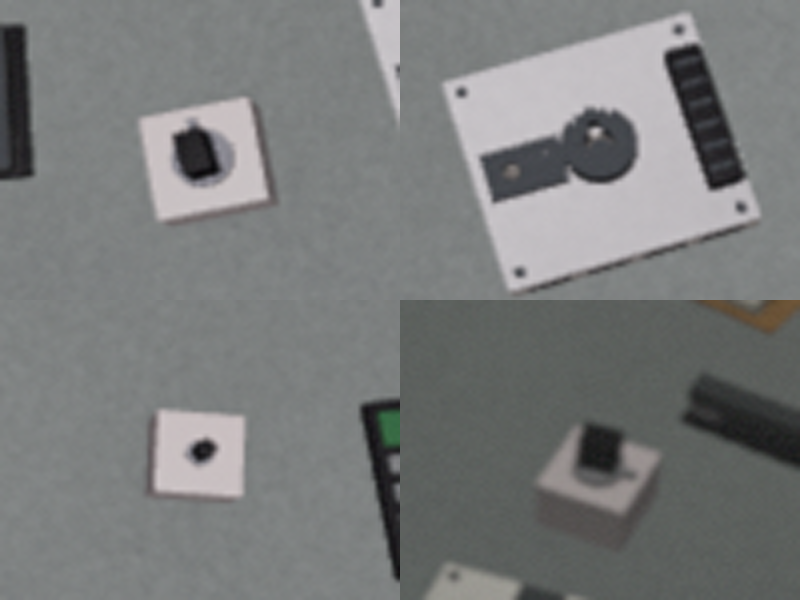

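The crops show the spindle's tab at (192,122) pointing up-left, with the collar centred near (204,158). The housing is yawed about 0.27. The lug hole is at about (512,170) and the pin grip at about (204,449). Next I'll add a motion-delta helper and go to a waypoint over the spindle.

```bash
cat >> h.py <<'E'
from scipy.spatial.transform import Rotation as Ro
def pose():
    s=robot.read_state(); return np.array(s['tool_pos']),Ro.from_rotvec(s['orientation']).as_matrix()
def go(x,y,z,yaw=None):
    p,R=pose(); y0=np.arctan2(R[1,0],R[0,0])
    print('tcp',p.round(4),'yaw',y0.round(4),'tilt',R[:,2].round(4),'d_tool',(R.T@(np.array([x,y,z])-p)).round(4),'turn',None if yaw is None else round((y0-yaw+np.pi)%(2*np.pi)-np.pi,4))
E
python3 -c "
from h import *
go(.42,.32,.26)"
```

```text
tcp [0.1453 0.5817 0.2078] yaw 2.8968 tilt [-4.0e-04 -1.3e-03 -1.0e+00] d_tool [-0.33   -0.1874 -0.052 ] turn None
```

Careful with the scale: shifts go in shares of 30 cm and turns go in shares of pi rad. That gives: -0.033 m / 0.3 = -0.11, -0.0187 m / 0.3 = -0.0623.

Request:
{"fn": "tcp_steps", "kwargs": {
  "motion": {"jaw":[0.093,0.093,0.093,0.093,0.093,0.093,0.093,0.093,0.093,0.093,0.093,0.093],"tx":[-0.11,-0.11,-0.11,-0.11,-0.11,-0.11,-0.11,-0.11,-0.11,-0.11,0,0],"ty":[-0.0623,-0.0623,-0.0623,-0.0623,-0.0623,-0.0623,-0.0623,-0.0623,-0.0623,-0.0623,0,0],"tz":[-0.0167,-0.0167,-0.0167,-0.0167,-0.0167,-0.0167,-0.0167,-0.0167,-0.0167,-0.0167,0,0],"rz":[0,0,0,0,0,0,0,0,0,0,0,0]}
}}

```text
t: 1.35
tool_pos: [0.4205, 0.3202, 0.2583]
orientation: [-0.387, -3.117, 0.0]
force: [0.2, 0.1, -0.9]
opening: 0.0926
gripper_force: 0.0
```

```bash
python3 -c "
from h import *
snap('wrist','w_sp1')
go(.53,.10,.26)"
```

```text
tcp [0.4198 0.3208 0.2581] yaw 2.8961 tilt [-9.e-04  0.e+00 -1.e+00] d_tool [-0.1605 -0.1875 -0.002 ] turn None
```

Converted, -0.0268 m / 0.3 = -0.0893, -0.023 m / 0.3 = -0.0767.

Request:
{"fn": "tcp_steps", "kwargs": {
  "motion": {"jaw":[0.093,0.093,0.093,0.093,0.093,0.093,0.093,0.093,0.093],"tx":[-0.0767,-0.0767,-0.0767,-0.0767,-0.0767,-0.0767,-0.0767,0,0],"ty":[-0.0893,-0.0893,-0.0893,-0.0893,-0.0893,-0.0893,-0.0893,0,0],"tz":[0,0,0,0,0,0,0,0,0],"rz":[0,0,0,0,0,0,0,0,0]}
}}

```text
t: 2.3
tool_pos: [0.5305, 0.1005, 0.258]
orientation: [-0.383, -3.117, -0.001]
force: [0.1, -0.2, 0.4]
opening: 0.0931
gripper_force: 0.0
```

```bash
python3 - <<'E'
from h import *
snap('wrist','w_hub1')
go(.494,-.27,.22)
cv2.imwrite('pics/v1.png',np.vstack([cv2.resize(cv2.imread(f'pics/{f}.png')[:,:],(400,300),interpolation=cv2.INTER_AREA) for f in('w_sp1','w_hub1')]))
a=cv2.imread('pics/w_sp1.png');b=cv2.imread('pics/w_hub1.png')
c1=load('w_sp1');c2=load('w_hub1')
P=proj(c1,(.473,.274,.1),True);Q=proj(c2,(.54,.07,.07),True);print(P,Q)
def crop(i,P,s): 
    x,y=int(P[0]),int(P[1]);x=min(max(x,s//2),512-s//2);y=min(max(y,s//2),384-s//2);print(x-s//2,y-s//2);return cv2.resize(i[y-s//2:y+s//2,x-s//2:x+s//2],(400,400),interpolation=cv2.INTER_CUBIC)
cv2.imwrite('pics/v2.png',np.hstack([crop(a,P,100),crop(b,Q,160)]))
E
```

```text
tcp [0.5303 0.1011 0.2582] yaw 2.8979 tilt [-9.e-04  6.e-04 -1.e+00] d_tool [-0.0543 -0.3689  0.038 ] turn None
(np.float64(229.94692863649075), np.float64(227.6853056432021)) (np.float64(234.63857555570306), np.float64(185.3958928796012))
179 177
154 105
```

View pics/v2.png

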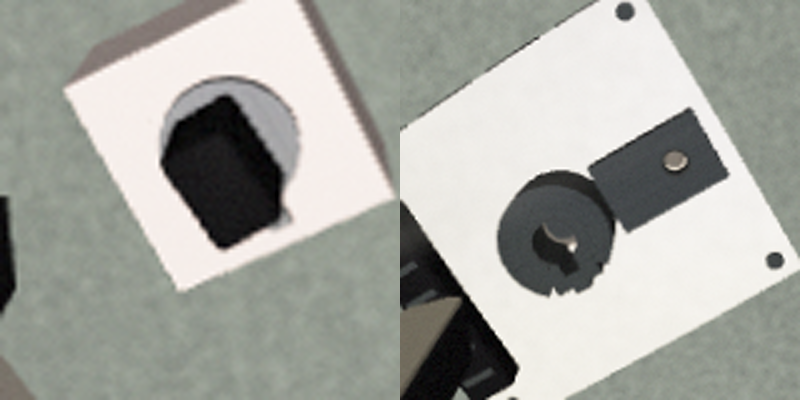

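Left crop (4x, offset 179,177): collar centred at about (229,146) and tab tip at about (284,220). Right crop (2.5x, offset 154,105): lug hole at about (675,160), hub top centre at about (556,240), keyway end at about (569,270).

```bash
python3 - <<'E'
from h import *
a=load('top0');b=load('scene0');c1=load('w_sp1');c2=load('w_hub1')
s=lambda u,v:(179+u/4,177+v/4); h=lambda u,v:(154+(u-400)/2.5,105+v/2.5)
A=lambda c,p,z:atz(c,*p,z,True)[:2]
col=A(c1,s(229,146),.061);tab=A(c1,s(284,222),.061)
print('collar',col,'tab',tab,np.linalg.norm(tab-col),'yaw',np.arctan2(*(tab-col)[::-1]))
tc=[A(c1,s(*p),.101) for p in((162,165),(224,249),(280,183),(228,95))];print('block?',np.round(tc,4))
hub=A(c2,h(556,240),.086);lh=A(c2,h(675,160),.062);kw=A(c2,h(569,270),.086)
print('hub',hub,'lug hole',lh,np.linalg.norm(lh-hub),'hub yaw',np.arctan2(*(lh-hub)[::-1])-np.pi/2,'kw',kw,np.linalg.norm(kw-hub),np.arctan2(*(kw-hub)[::-1]))
L=[A(c2,h(*p),.062) for p in((692,110),(728,177),(630,230))];print(np.round(L,4),np.linalg.norm(L[1]-L[0]),np.arctan2(*(L[1]-L[2])[::-1])-np.pi/2)
# top view: crop scale 4 -> lug hole at (512,170)
t=lambda u,v:(186+(u-400)/4*1.0,163+v/3.75)
for n,p,z in(('lh',(512,170),.062),('hub',(600,145),.086)): print(n,atz(a,*t(*p),z)[:2])
x,e=tri(ray(a,*t(512,170)),ray(c2,*h(675,160),True));print('lug tri',x,e)
x,e=tri(ray(a,*t(600,145)),ray(c2,*h(556,240),True));print('hub tri',x,e)
x,e=tri(ray(a,136+.5-29+0+208/4-2.0,187+155/3.75),ray(c1,*s(229,146),True));print('collar tri',x,e)
E
```

```text
collar [0.4699032  0.28027382] tab [0.50100052 0.29120917] 0.03296399933442976 yaw 0.33814344562808785
block? [[0.4578 0.2652]
 [0.489  0.276 ]
 [0.4719 0.2983]
 [0.4414 0.2904]]
hub [0.55005063 0.0450426 ] lug hole [0.53002175 0.11084102] 0.06877927413494077 hub yaw 0.29548633982512906 kw [0.56666911 0.04702395] 0.01673617937635527 0.11866607963228637
[[0.5071 0.1252]
 [0.5452 0.1352]
 [0.5605 0.0793]] 0.03936582746591038 0.26753944230885773
lh [0.52898971 0.1080686 ]
hub [0.54445938 0.04051387]
lug tri [0.53440359 0.11022098 0.03578611] [np.float64(0.0006984815172270864), np.float64(0.0006984815172271156)]
hub tri [0.54990377 0.04181899 0.07434239] [np.float64(0.003260146577542199), np.float64(0.0032601465775423176)]
collar tri [0.47080727 0.27908275 0.05575509] [np.float64(0.0008738135776461646), np.float64(0.0008738135776460724)]
```

Converted, -0.041 m / 0.3 = -0.1367, -0.006 m / 0.3 = -0.02, 0.117 rad / 3.1416 = 0.0372.

Request:
{"fn": "tcp_steps", "kwargs": {
  "motion": {"jaw":[0.093,0.093,0.093,0.093,0.093,0.093,0.093,0.093,0.093,0.093],"tx":[-0.02,-0.02,-0.02,-0.02,-0.02,-0.02,0,0,0,0],"ty":[-0.1367,-0.1367,-0.1367,-0.1367,-0.1367,-0.1367,0,0,0,0],"tz":[0.01,0.01,0.01,0.01,0.01,0.01,0,0,0,0],"rz":[0.0372,0.0372,0.0372,0.0372,0.0372,0.0372,0.0372,0.0372,0.0372,0]}
}}

```text
t: 3.35
tool_pos: [0.438, -0.124, 0.2406]
orientation: [1.898, 2.503, 0.001]
force: [0.5, -0.3, 0.4]
opening: 0.0929
gripper_force: 0.0
```

```bash
python3 -c "
from h import *
go(.494,-.24,.2,1.85)"
```

```text
tcp [ 0.438  -0.124   0.2406] yaw 1.844 tilt [ 3.e-04  3.e-04 -1.e+00] d_tool [-0.1268  0.0226  0.0406] turn -0.006
```

Converted, -0.032 m / 0.3 = -0.1067, 0.01 m / 0.3 = 0.0333.

Request:
{"fn": "tcp_steps", "kwargs": {
  "motion": {"jaw":[0.093,0.093,0.093,0.093,0.093,0.093],"tx":[-0.1067,-0.1067,-0.1067,-0.1067,0,0],"ty":[0.0187,0.0187,0.0187,0.0187,0,0],"tz":[0.0333,0.0333,0.0333,0.0333,0,0],"rz":[0,0,0,0,0,0]}
}}

```text
t: 3.95
tool_pos: [0.494, -0.2417, 0.1998]
orientation: [-1.893, -2.504, -0.0]
force: [0.4, 0.8, 0.3]
opening: 0.0929
gripper_force: 0.0
```

```bash
python3 - <<'E'
from h import *
snap('wrist','w_pin1')
go(.494,-.297,.12,1.85)
c=load('w_pin1');im=cv2.imread('pics/w_pin1.png')
P=proj(c,(.494,-.297,.06),True);print(P)
x,y=int(P[0]),int(P[1]);x0,y0=max(x-50,0),min(max(y-40,0),304);print(x0,y0)
cv2.imwrite('pics/v3.png',cv2.resize(im[y0:y0+80,x0:x0+100],(800,640)[:1]+(600,) if 0 else (700,560),interpolation=cv2.INTER_CUBIC))
E
```

```text
tcp [ 0.4941 -0.2414  0.2005] yaw 1.8469 tilt [-4.e-04  8.e-04 -1.e+00] d_tool [-0.0535 -0.0152  0.0805] turn -0.0031
(np.float64(243.04889278817615), np.float64(226.4740789697616))
193 186
```

View pics/v3.png

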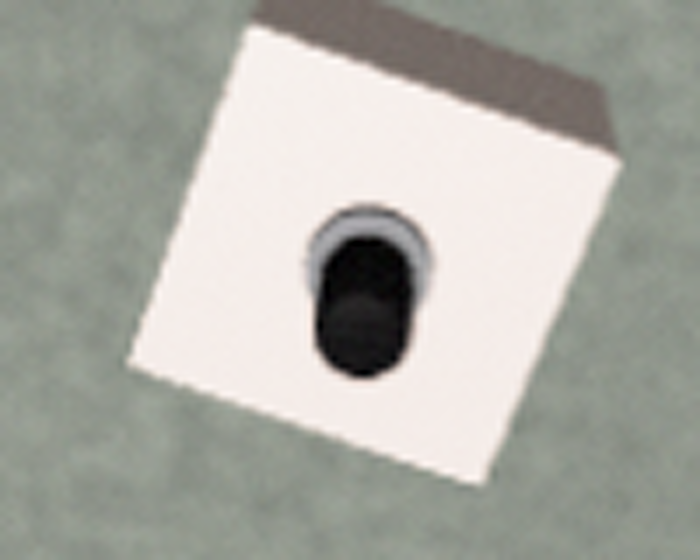

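The pin's collar is centred at about (369,267), the grip top at (362,330), and the rest corners are at (247,22), (622,160), (483,487), (128,363).

```bash
python3 - <<'E'
from h import *
c=load('w_pin1');a=load('top0');b=load('scene0')
s=lambda u,v:(193+u/7-.43,186+v/7-.43)
print('collar',atz(c,*s(369,266),.049,True),'top',atz(c,*s(362,330),.077,True))
K=[atz(c,*s(*p),.045,True) for p in((247,22),(622,160),(483,487),(128,363))]
print('rest',np.mean(K,0),[np.linalg.norm(K[i]-K[i-1]).round(4) for i in range(4)])
print('height: ',tri(ray(a,298+204/4,179+146/3.75),ray(c,*s(362,320),True)))
go(.494,-.297,.12,1.85)
E
```

```text
collar [ 0.49628441 -0.2971067   0.049     ] top [ 0.49611457 -0.29691668  0.077     ]
rest [ 0.4965492 -0.2983966  0.045    ] [np.float64(0.0658), np.float64(0.0669), np.float64(0.0657), np.float64(0.0667)]
height:  (array([ 0.49614528, -0.29960381,  0.06630657]), [np.float64(0.0003380347150731271), np.float64(0.00033803471507313544)])
tcp [ 0.4941 -0.2414  0.2005] yaw 1.8469 tilt [-4.e-04  8.e-04 -1.e+00] d_tool [-0.0535 -0.0152  0.0805] turn -0.0031
```

Converted, 0.02 m / 0.3 = 0.0667, -0.0181 m / 0.3 = -0.0603.

Request:
{"fn": "tcp_steps", "kwargs": {
  "motion": {"jaw":[0.093,0.093,0.093,0.06,0.04,0.04,0.04,0.04,0.0,0.0,0.0,0.0],"tx":[-0.0603,-0.0603,-0.0603,0,0,0,0,0,0,0,0,0],"ty":[-0.0147,-0.0147,-0.0147,0,0,0,0,0,0,0,0,0],"tz":[0.0667,0.0667,0.0667,0.0667,0.0667,0.0667,0.0227,0,0,0,0,0],"rz":[0,0,0,0,0,0,0,0,0,0,0,0]},
  "force": 25
}}

```text
t: 5.2
tool_pos: [0.4963, -0.2989, 0.0745]
orientation: [1.898, 2.502, 0.0]
force: [0.4, 0.7, -0.2]
opening: 0.0255
gripper_force: 0.0
```

```bash
python3 -c "
from h import *
go(.53,.11,.2,1.84)"
```

```text
tcp [ 0.4963 -0.2989  0.0745] yaw 1.8438 tilt [ 1.e-03 -7.e-04 -1.e+00] d_tool [ 0.3845  0.1428 -0.1257] turn 0.0038
```

Converted, 0.0015 m / 0.3 = 0.005, -0.001 m / 0.3 = -0.0033.

Request:
{"fn": "tcp_steps", "kwargs": {
  "motion": {"jaw":[0.0,0.0,0.0,0,0,0],"tx":[0.005,0,0,0,0,0],"ty":[0,0,0,0,0,0],"tz":[-0.0033,0,0,0,0,0],"rz":[0,0,0,0,0,0]},
  "force": 25
}}

```text
t: 5.8
tool_pos: [0.4954, -0.2971, 0.0747]
orientation: [-1.898, -2.503, 0.0]
force: [-0.0, 0.4, 0.3]
opening: 0.0002
gripper_force: 0.0
```

```bash
python3 -c "
from h import *
go(.53,.11,.2,1.84)"
```

```text
tcp [ 0.4954 -0.2971  0.0747] yaw 1.8438 tilt [-1.e-04  0.e+00 -1.e+00] d_tool [ 0.3828  0.143  -0.1253] turn 0.0038
```

```bash
python3 - <<'E'
from h import *
c=snap('wrist','w_pin2');t=snap('top','top2');s=snap('scene','scene2')
print(proj(c,(.496,-.297,.077),True),proj(t,(.496,-.297,.077)),proj(s,(.496,-.297,.077)))
w=cv2.resize(cv2.imread('pics/w_pin2.png'),(533,400))
k=lambda f,x,y:cv2.resize(cv2.imread(f)[y-35:y+35,x-46:x+46],(266,200),interpolation=cv2.INTER_CUBIC)
cv2.imwrite('pics/v4.png',np.hstack([w,np.vstack([k('pics/top2.png',348,215),k('pics/scene2.png',166,240)])]))
E
```

```text
(np.float64(257.1051362691453), np.float64(232.5762664981155)) (np.float64(348.854682420857), np.float64(217.31929249134225)) (np.float64(162.47589377408315), np.float64(240.99084162361322))
```

View pics/v4.png

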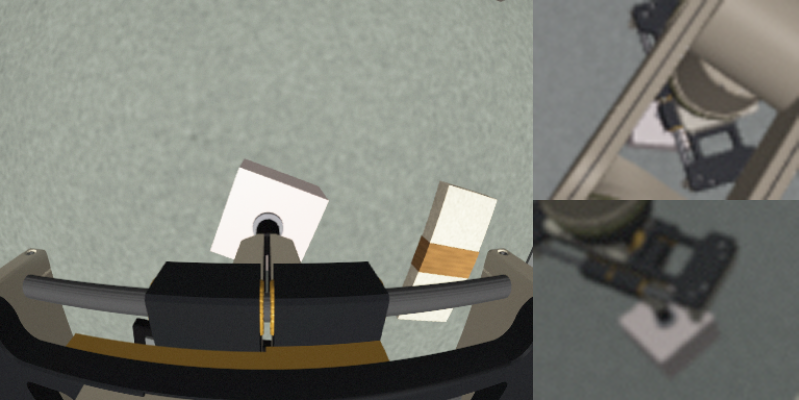

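The wrist view shows the pin still upright in its rest, with its collar around (267,222) of 533 px. The closed fingertips end at about (266,236), seemingly short of the pin. I'll check the camera against the TCP.

```bash
python3 - <<'E'
from h import *
c=load('w_pin2');c1=load('w_pin1');k=512/533
p,R=pose()
print('cam in tool',R.T@(-c['R'].T@c['t']-p), 'axis in tool',R.T@c['R'][2])
for d in(.022,.003,-.03): print(d,np.array(proj(c,p+R[:,2]*d,True))/k)
print('collar',atz(c,267*k,222*k,.049,True),'rest corners',[atz(c,u*k,v*k,.045,True).round(4) for u,v in((243,165),(327,202))])
s=lambda u,v:(193+u/7-.43,186+v/7-.43)
print([atz(c1,*s(*p),.045,True).round(4) for p in((247,22),(622,160))])
for q,r in(((243,166),(247,22)),((327,202),(622,160)),((267,222),(369,266))):
    print(tri(ray(c,q[0]*k,q[1]*k,True),ray(c1,*s(*r),True)))
E
```

```text
cam in tool [ 0.07471666 -0.00022387 -0.17619641] axis in tool [-2.70430017e-01  2.61569769e-04  9.62739600e-01]
0.022 [266.73104417 228.07832472]
0.003 [266.74819027 238.76520561]
-0.03 [266.78614586 262.73047634]
collar [ 0.49481032 -0.29410155  0.049     ] rest corners [array([ 0.4686, -0.2608,  0.045 ]), array([ 0.5317, -0.27  ,  0.045 ])]
[array([ 0.4658, -0.2627,  0.045 ]), array([ 0.5324, -0.2686,  0.045 ])]
(array([ 0.46757386, -0.25996998,  0.05417394]), [np.float64(0.001534492470968895), np.float64(0.0015344924709688125)])
(array([ 0.5346487 , -0.27225138,  0.03351013]), [np.float64(0.0002751075826212303), np.float64(0.0002751075826211418)])
(array([ 0.49308177, -0.28478776,  0.07863994]), [np.float64(0.0013601526094882352), np.float64(0.0013601526094881922)])
```

```bash
python3 - <<'E'
from h import *
im=cv2.imread('pics/w_pin2.png')[180:300,176:336]
im=cv2.convertScaleAbs(im,alpha=1.5,beta=25)
cv2.imwrite('pics/v5.png',cv2.resize(im,(800,600),interpolation=cv2.INTER_CUBIC))
E
```

```text
(no output)
```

View pics/v5.png

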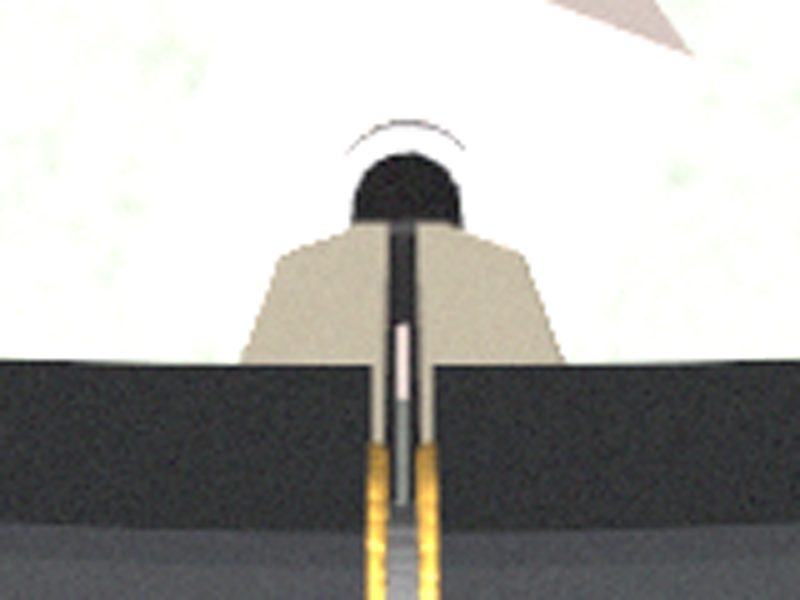

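The close-up shows the black pin grip visible through the gap between the closed fingers, its top's far edge at crop row 325. So the pin is where I computed it, and the fingertips are above it. I'll open, go down with a force check, and close again.

Converted, 0.002 m / 0.3 = 0.0067.

Request:
{"fn": "tcp_steps", "kwargs": {
  "motion": {"jaw":[0.04,0.04,0.04,0.04,0.04,0.04,0.04],"tx":[0,0,0,0,0,0,0],"ty":[0,0,0,0,0,0,0],"tz":[0,0,0,0.0067,0.0067,0.0067,0],"rz":[0,0,0,0,0,0,0]},
  "force": 25
}}

```text
t: 6.65
tool_pos: [0.4952, -0.2969, 0.0682]
orientation: [-1.898, -2.502, 0.0]
force: [-0.3, -0.3, 0.3]
opening: 0.04
gripper_force: 0.0
```

Request:
{"fn": "tcp_steps", "kwargs": {
  "motion": {"jaw":[0.04,0.04,0.04,0.04,0.04],"tx":[0,0,0,0,0],"ty":[0,0,0,0,0],"tz":[0.0067,0.0067,0.0067,0.0067,0],"rz":[0,0,0,0,0]},
  "force": 25
}}

```text
t: 7.15
tool_pos: [0.4952, -0.297, 0.0602]
orientation: [-1.898, -2.503, 0.0]
force: [0.3, 0.5, 0.9]
opening: 0.04
gripper_force: 0.0
```

Request:
{"fn": "tcp_steps", "kwargs": {
  "motion": {"jaw":[0,0,0,0,0,0],"tx":[0,0,0,0,0,0],"ty":[0,0,0,0,0,0],"tz":[0,0,0,0,0,0],"rz":[0,0,0,0,0,0]},
  "force": 25
}}

```text
t: 7.75
tool_pos: [0.4956, -0.2972, 0.0609]
orientation: [1.898, 2.503, 0.0]
force: [0.5, -0.0, 1.6]
opening: 0.0148
gripper_force: 25.0
```

```bash
python3 -c "
from h import *
snap('wrist','w_pin3')
im=cv2.convertScaleAbs(cv2.imread('pics/w_pin3.png')[180:300,176:336],alpha=1.2,beta=10)
cv2.imwrite('pics/v6.png',cv2.resize(im,(800,600),interpolation=cv2.INTER_CUBIC))"
```

```text
(no output)
```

The pin is gripped. Lift it straight up and carry it to a viewing pose beside the lug hole.

Converted, -0.03 m / 0.3 = -0.1, -0.02 m / 0.3 = -0.0667.

Request:
{"fn": "tcp_steps", "kwargs": {
  "motion": {"jaw":[0,0,0,0,0,0],"tx":[0,0,0,0,0,0],"ty":[0,0,0,0,0,0],"tz":[-0.0333,-0.0667,-0.1,-0.1,-0.1,0],"rz":[0,0,0,0,0,0]},
  "force": 25
}}

```text
t: 8.4
tool_pos: [0.4979, -0.2989, 0.1872]
orientation: [1.893, 2.496, 0.0]
force: [0.6, -0.1, 0.6]
opening: 0.0149
gripper_force: 25.0
```

```bash
python3 -c "
from h import *
go(.544,.062,.18,1.84)"
```

```text
tcp [ 0.4979 -0.2989  0.1872] yaw 1.8438 tilt [ 0.0072 -0.0054 -1.    ] d_tool [0.3352 0.1417 0.0056] turn 0.0038
```

Converted, 0.032 m / 0.3 = 0.1067, 0.015 m / 0.3 = 0.05.

Request:
{"fn": "tcp_steps", "kwargs": {
  "motion": {"jaw":[0,0,0,0,0,0,0,0,0,0,0,0,0,0],"tx":[0.05,0.1067,0.1067,0.1067,0.1067,0.1067,0.1067,0.1067,0.1067,0.1067,0.1067,0,0,0],"ty":[0.02,0.0453,0.0453,0.0453,0.0453,0.0453,0.0453,0.0453,0.0453,0.0453,0.0453,0,0,0],"tz":[0,0,0,0,0,0,0,0,0,0,0,0,0,0],"rz":[0,0,0,0,0,0,0,0,0,0,0,0,0,0]},
  "force": 25
}}

```text
t: 9.8
tool_pos: [0.5411, 0.0633, 0.1799]
orientation: [-1.898, -2.502, 0.002]
force: [-0.4, -1.1, -0.7]
opening: 0.0144
gripper_force: 25.0
```

```bash
python3 - <<'E'
from h import *
c=snap('wrist','w_lug')
go(.530,.110,.18,1.84)
P=proj(c,(.53,.11,.062),True);print(P)
im=cv2.imread('pics/w_lug.png')
cv2.imwrite('pics/v7.png',cv2.resize(im[120:270,156:356],(800,600),interpolation=cv2.INTER_CUBIC))
E
```

```text
tcp [0.5413 0.063  0.1801] yaw 1.8429 tilt [-1.1e-03 -3.0e-04 -1.0e+00] d_tool [0.0483 0.0017 0.0001] turn 0.0029
(np.float64(258.30907667286715), np.float64(138.9147744587914))
```

View pics/v7.png

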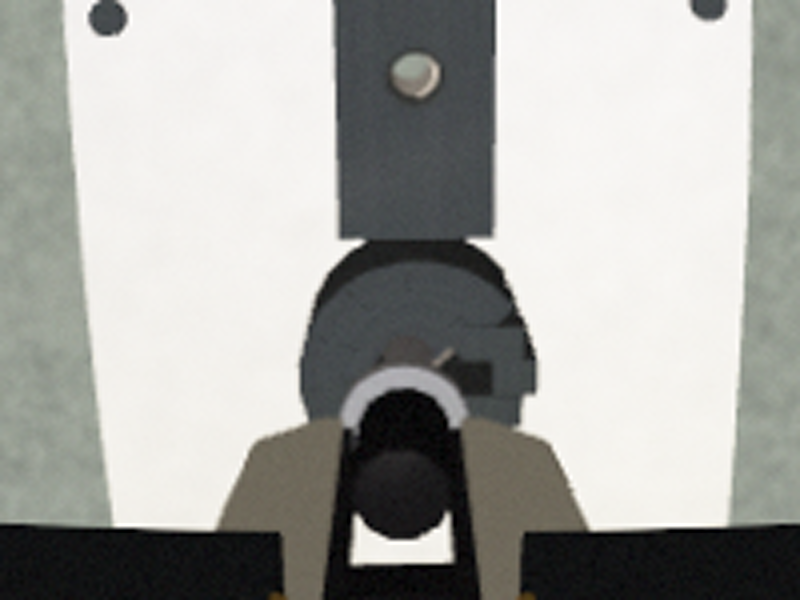

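The pin is held upright: top centre at (400,492), collar centre at about (404,428). The lug hole is at (414,75), the hub top centre at about (417,350), and the keyway at (478,378) points right, along tool y.

```bash
python3 - <<'E'
from h import *
c=load('w_lug');c2=load('w_hub1')
s=lambda u,v:(156+u/4-.4,120+v/4-.4);h=lambda u,v:(154+(u-400)/2.5-.3,105+v/2.5-.3)
p,R=pose();z=p[2]
hole=atz(c,*s(414,75),.062,True);print('hole',hole)
for zz in(-.006,0,.006):
  col=atz(c,*s(404,428),z-.012+zz,True);top=atz(c,*s(400,492),z+.016+zz,True);print(zz,'collar',R.T@(col-p),'top',R.T@(top-p))
print('hole tri',tri(ray(c,*s(414,75),True),ray(c2,*h(675,160),True)))
L=[atz(c,*s(*q),.062,True)[:2] for q in((334,0),(340,238),(497,0),(493,238))];print([np.arctan2(*(L[i]-L[i+1])[::-1])-np.pi/2 for i in(0,2)],np.round(L,4).tolist())
b=[atz(c,*s(*q),.05,True)[:2] for q in((107,17),(709,3))];d=b[1]-b[0];print('screws yaw',np.arctan2(d[1],d[0]),np.linalg.norm(d))
go(hole[0],hole[1],.14)
E
```

```text
hole [0.53059848 0.11075443 0.062     ]
-0.006 collar [-0.00366986  0.00015682  0.01799977] top [-0.00294852 -0.00049543 -0.00999948]
0 collar [-0.00123318  0.00014239  0.01199982] top [-0.00012687 -0.00048873 -0.01599945]
0.006 collar [0.0012035  0.00012795 0.00599988] top [ 0.00269479 -0.00048202 -0.02199941]
hole tri (array([0.53075856, 0.1103423 , 0.05593563]), [np.float64(0.00010071373872574419), np.float64(0.00010071373872566888)])
[np.float64(0.2896635911531156), np.float64(0.2712136577076816)] [[0.5066, 0.1234], [0.5238, 0.0658], [0.5451, 0.1343], [0.5612, 0.0764]]
screws yaw 0.29859276031589266 0.15684118220864102
tcp [0.5413 0.063  0.1801] yaw 1.8429 tilt [-1.1e-03 -3.0e-04 -1.0e+00] d_tool [0.0489 0.0025 0.0401] turn None
```

Converted, 0.02 m / 0.3 = 0.0667, 0.0166 m / 0.3 = 0.0553.

Request:
{"fn": "tcp_steps", "kwargs": {
  "motion": {"jaw":[0,0,0,0,0,0,0],"tx":[0.0553,0.055,0.055,0,0,0,0],"ty":[0.003,0.0027,0.0027,0,0,0,0],"tz":[0,0,0,0.0667,0.0667,0.0333,0],"rz":[0,0,0,0,0,0,0]},
  "force": 25
}}

```text
t: 10.55
tool_pos: [0.5295, 0.1112, 0.1288]
orientation: [-1.899, -2.5, 0.004]
force: [0.7, -0.0, -0.5]
opening: 0.0145
gripper_force: 25.0
```

```bash
python3 -c "
from h import *
go(.5306,.1107,.118)"
```

```text
tcp [0.5295 0.1112 0.1288] yaw 1.8424 tilt [-3.6e-03 -5.0e-04 -1.0e+00] d_tool [-0.0007  0.0009  0.0108] turn None
```

Converted, 0.007 m / 0.3 = 0.0233, 0.006 m / 0.3 = 0.02.

Request:
{"fn": "tcp_steps", "kwargs": {
  "motion": {"jaw":[0,0,0,0,0],"tx":[-0.0017,0,0,0,0],"ty":[0.0033,0,0,0,0],"tz":[0.0233,0.02,0.02,0.02,0],"rz":[0,0,0,0,0]},
  "force": 25
}}

```text
t: 11.05
tool_pos: [0.5314, 0.1119, 0.1047]
orientation: [-1.898, -2.502, 0.002]
force: [-0.5, -0.1, -0.9]
opening: 0.0149
gripper_force: 25.0
```

```bash
python3 -c "
from h import *
go(.5306,.1107,.078)"
```

```text
tcp [0.5314 0.1119 0.1047] yaw 1.8438 tilt [-1.5e-03 -2.0e-04 -1.0e+00] d_tool [-0.001  -0.0011  0.0267] turn None
```

No contact force with the tip 13 mm in, so it has entered. Continuing down.

Converted, 0.006 m / 0.3 = 0.02, 0.005 m / 0.3 = 0.0167.

Request:
{"fn": "tcp_steps", "kwargs": {
  "motion": {"jaw":[0,0,0,0,0],"tx":[-0.0017,0,0,0,0],"ty":[-0.0017,0,0,0,0],"tz":[0.02,0.02,0.0167,0.0133,0],"rz":[0,0,0,0,0]},
  "force": 25
}}

```text
t: 11.55
tool_pos: [0.5309, 0.1113, 0.0835]
orientation: [-1.898, -2.502, 0.002]
force: [-2.4, -1.0, -1.9]
opening: 0.0146
gripper_force: 25.0
```

Request:
{"fn": "tcp_steps", "kwargs": {
  "motion": {"jaw":[0,0,0,0,0],"tx":[0,0,0,0,0],"ty":[0,0,0,0,0],"tz":[0.01,0.0067,0.0033,0.0033,0],"rz":[0,0,0,0,0]},
  "force": 25
}}

```text
t: 12.05
tool_pos: [0.5316, 0.1113, 0.0778]
orientation: [-1.898, -2.503, 0.0]
force: [-4.2, -0.8, 2.0]
opening: 0.0144
gripper_force: 25.1
```

Converted, 0.001 m / 0.3 = 0.0033, -0.0006 m / 0.3 = -0.002.

Request:
{"fn": "tcp_steps", "kwargs": {
  "motion": {"jaw":[0,0,0,0],"tx":[-0.001,0,0,0],"ty":[-0.002,0,0,0],"tz":[0.0033,0.0033,0.0033,0],"rz":[0,0,0,0]},
  "force": 25
}}

```text
t: 12.45
tool_pos: [0.5328, 0.1114, 0.0774]
orientation: [1.897, 2.501, 0.004]
force: [-7.2, 0.4, 16.2]
opening: 0.0146
gripper_force: 25.4
```

Converted, -0.002 m / 0.3 = -0.0067.

Request:
{"fn": "tcp_steps", "kwargs": {
  "motion": {"jaw":[0.03,0.035,0.035,0.035],"tx":[0,0,0,0],"ty":[0,0,0,0],"tz":[-0.0067,0,0,0],"rz":[0,0,0,0]},
  "force": 25
}}

```text
t: 12.85
tool_pos: [0.5313, 0.1109, 0.0765]
orientation: [1.898, 2.503, 0.0]
force: [0.1, 0.9, 0.8]
opening: 0.0344
gripper_force: 0.0
```

Request:
{"fn": "tcp_steps", "kwargs": {
  "motion": {"jaw":[0.035,0.035,0.06,0.06,0.09],"tx":[0,0,0,0,0],"ty":[0,0,0,0,0],"tz":[-0.0333,-0.1,-0.1333,-0.1333,0],"rz":[0,0,0,0,0]}
}}

```text
t: 13.35
tool_pos: [0.535, 0.1114, 0.2047]
orientation: [1.893, 2.496, 0.013]
force: [1.0, 0.1, 0.9]
opening: 0.0544
gripper_force: 0.0
```

```bash
python3 -c "
from h import *
go(.47,.28,.2,3.46)"
```

```text
tcp [0.535  0.1114 0.2047] yaw 1.8438 tilt [ 0.0115  0.0013 -0.9999] d_tool [ 0.1799 -0.0172  0.0042] turn -1.6162
```

The pin is seated and released. Now over to the spindle.

Careful with the scale: shifts go in shares of 30 cm and turns go in shares of pi rad. That gives: 0.03 m / 0.3 = 0.1, -0.0029 m / 0.3 = -0.0097, 0.1372 rad / 3.1416 = 0.0437.

Request:
{"fn": "tcp_steps", "kwargs": {
  "motion": {"jaw":[0.093,0.093,0.093,0.093,0.093,0.093,0.093,0.093,0.093,0.093,0.093,0.093,0.093,0.093,0.093,0.093,0.093,0.093,0.093],"tx":[0.1,0.1,0.1,0.1,0.1,0.1,0,0,0,0,0,0,0,0,0,0,0,0,0],"ty":[-0.0097,-0.0097,-0.0097,-0.0097,-0.0097,-0.0097,0,0,0,0,0,0,0,0,0,0,0,0,0],"tz":[0,0,0,0,0,0,0,0,0,0,0,0,0,0,0,0,0,0,0],"rz":[0,0,0,0,0,0,0.0437,0.0437,0.0437,0.0437,0.0437,0.0437,0.0437,0.0437,0.0437,0.0437,0.0437,0,0]}
}}

```text
t: 15.25
tool_pos: [0.4658, 0.2795, 0.1967]
orientation: [3.097, 0.529, -0.0]
force: [0.1, 0.1, -0.3]
opening: 0.093
gripper_force: 0.0
```

```bash
python3 - <<'E'
from h import *
c=snap('wrist','w_sp2')
go(.470,.281,.15,.335)
print(proj(c,(.47,.281,.06),True))
cv2.imwrite('pics/v8.png',cv2.resize(cv2.imread('pics/w_sp2.png')[140:290,156:356],(800,600),interpolation=cv2.INTER_CUBIC))
E
```

```text
tcp [0.4659 0.2795 0.1967] yaw 0.3385 tilt [-0. -0. -1.] d_tool [ 0.0044 -0.      0.0467] turn 0.0035
(np.float64(255.59011105150884), np.float64(177.69185647219487))
```

View pics/v8.png

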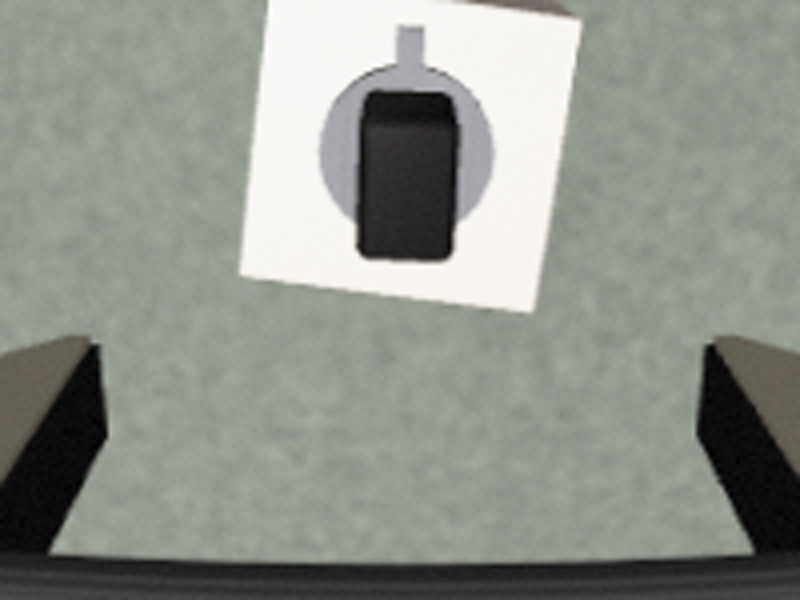

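The spindle is seen upright, with block top centre at about (405,191), collar centre at about (407,150), and tab tip at (411,26), nearly straight along the tool's x.

```bash
python3 - <<'E'
from h import *
c=load('w_sp2')
s=lambda u,v:(156+u/4-.4,140+v/4-.4)
p,R=pose()
A=lambda q,z:atz(c,*s(*q),z,True)
col=A((407,150),.061);tab=A((411,26),.061);top=[A(q,.101) for q in((361,123),(453,123),(452,260),(357,260))]
print(col,tab,'yaw',np.arctan2(*(tab-col)[1::-1]),np.linalg.norm(tab-col));print('top',np.mean(top,0),[np.linalg.norm(top[i]-top[i-1]).round(4) for i in range(4)],[np.arctan2(*(top[i]-top[j])[1::-1]).round(3) for i,j in((0,3),(1,2))])
m=(col+np.mean(top,0))/2
go(m[0],m[1],.085,.335)
for q in((93,340),(710,340)):  # finger tips, inner near edges: |y|=.0465
    o,d=ray(c,*s(*q),True); o=R.T@(o-p);d=R.T@d;k=(np.sign(d[1])*.0465-o[1])/d[1]; print('tip in tool',o+d*k)
E
```

```text
[0.47145785 0.27950868 0.061     ] [0.50336231 0.28971025 0.061     ] yaw 0.3094795106775815 0.03349577011926708
top [0.47000532 0.27949932 0.101     ] [np.float64(0.0335), np.float64(0.0214), np.float64(0.0335), np.float64(0.0228)] [np.float64(0.302), np.float64(0.344)]
tcp [0.4659 0.2795 0.1967] yaw 0.3385 tilt [-0. -0. -1.] d_tool [0.0046 0.0016 0.1117] turn 0.0035
tip in tool [ 0.00879091 -0.0465     -0.0118549 ]
tip in tool [ 0.01003964  0.0465     -0.01462635]
```

The picture puts the fingertips about 13 mm behind the stated TCP. That matches the first missed grasp, so I'll go lower in checked steps.

Converted, 0.03 m / 0.3 = 0.1, 0.0046 m / 0.3 = 0.0153, 0.012 rad / 3.1416 = 0.0038.

Request:
{"fn": "tcp_steps", "kwargs": {
  "motion": {"jaw":[0.07,0.06,0.06,0.06,0.06,0.06,0.06],"tx":[0.0153,0,0,0,0,0,0],"ty":[0.004,0,0,0,0,0,0],"tz":[0.0667,0.1,0.1,0.1,0.0167,0,0],"rz":[0.0038,0,0,0,0,0,0]}
}}

```text
t: 16.0
tool_pos: [0.4717, 0.2804, 0.0835]
orientation: [-3.1, -0.506, -0.003]
force: [-0.2, 0.2, -0.5]
opening: 0.0599
gripper_force: 0.0
```

Request:
{"fn": "tcp_steps", "kwargs": {
  "motion": {"jaw":[0.06,0.06,0.06,0.06,0.06,0.06],"tx":[0,0,0,0,0,0],"ty":[0,0,0,0,0,0],"tz":[0.0167,0.0167,0.0167,0.0167,0.0167,0],"rz":[0,0,0,0,0,0]}
}}

```text
t: 16.6
tool_pos: [0.4699, 0.2796, 0.0556]
orientation: [3.1, 0.504, -0.003]
force: [-1.1, -0.2, -1.1]
opening: 0.0601
gripper_force: 0.0
```

```bash
python3 -c "
from h import *
go(.4708,.2797,.053,.325)"
```

```text
tcp [0.4699 0.2796 0.0556] yaw 0.3226 tilt [-1.6e-03 -8.0e-04 -1.0e+00] d_tool [0.0009 0.0002 0.0026] turn -0.0024
```

Close, then lift.

Converted, 0.0015 m / 0.3 = 0.005, 0.0009 m / 0.3 = 0.003.

Request:
{"fn": "tcp_steps", "kwargs": {
  "motion": {"jaw":[0.0,0,0,0,0,0],"tx":[0.003,0,0,0,0,0],"ty":[0,0,0,0,0,0],"tz":[0.005,0,0,0,0,0],"rz":[0,0,0,0,0,0]},
  "force": 45
}}

```text
t: 17.2
tool_pos: [0.4716, 0.2802, 0.0554]
orientation: [-3.101, -0.505, -0.0]
force: [0.4, 0.2, 0.7]
opening: 0.0232
gripper_force: 44.9
```

Request:
{"fn": "tcp_steps", "kwargs": {
  "motion": {"jaw":[0,0,0,0,0,0,0],"tx":[0,0,0,0,0,0,0],"ty":[0,0,0,0,0,0,0],"tz":[-0.0167,-0.0667,-0.1,-0.1333,-0.1,0,0],"rz":[0,0,0,0,0,0,0]}
}}

```text
t: 17.9
tool_pos: [0.4717, 0.2803, 0.1803]
orientation: [-3.101, -0.505, -0.001]
force: [-0.1, -0.3, -3.1]
opening: 0.0236
gripper_force: 44.9
```

```bash
python3 -c "
from h import *
go(.5495,.043,.17,.28)"
```

```text
tcp [0.4717 0.2803 0.1803] yaw 0.3226 tilt [ 8.e-04  4.e-04 -1.e+00] d_tool [-0.0014  0.2497  0.0103] turn 0.0426
```

```bash
python3 -c "
from h import *
go(.5025,.030,.175,.28)"
```

```text
tcp [0.4717 0.2803 0.1803] yaw 0.3226 tilt [ 8.e-04  4.e-04 -1.e+00] d_tool [-0.0501  0.2472  0.0053] turn 0.0426
```

Converted, 0.029 m / 0.3 = 0.0967, 0.015 m / 0.3 = 0.05, 0.0426 rad / 3.1416 = 0.0136.

Request:
{"fn": "tcp_steps", "kwargs": {
  "motion": {"jaw":[0,0,0,0,0,0,0,0,0,0,0,0],"tx":[-0.01,-0.02,-0.02,-0.02,-0.02,-0.02,-0.02,-0.02,-0.0167,0,0,0],"ty":[0.05,0.0967,0.0967,0.0967,0.0967,0.0967,0.0967,0.0967,0.0967,0,0,0],"tz":[0,0,0,0,0,0,0,0,0,0.0167,0,0],"rz":[0,0,0,0,0,0,0,0,0,0.0136,0,0]}
}}

```text
t: 19.1
tool_pos: [0.5011, 0.0298, 0.1735]
orientation: [-3.11, -0.439, 0.005]
force: [0.7, -0.0, -2.8]
opening: 0.0237
gripper_force: 44.9
```

```bash
python3 - <<'E'
from h import *
c=snap('wrist','w_hub2')
go(.5506,.044,.14,.28)
cv2.imwrite('pics/v9.png',cv2.resize(cv2.imread('pics/w_hub2.png')[100:250,156:356],(800,600),interpolation=cv2.INTER_CUBIC))
E
```

```text
tcp [0.5014 0.0302 0.174 ] yaw 0.2812 tilt [-2.3e-03  2.0e-04 -1.0e+00] d_tool [0.0511 0.0004 0.0339] turn 0.0012
```

View pics/v9.png

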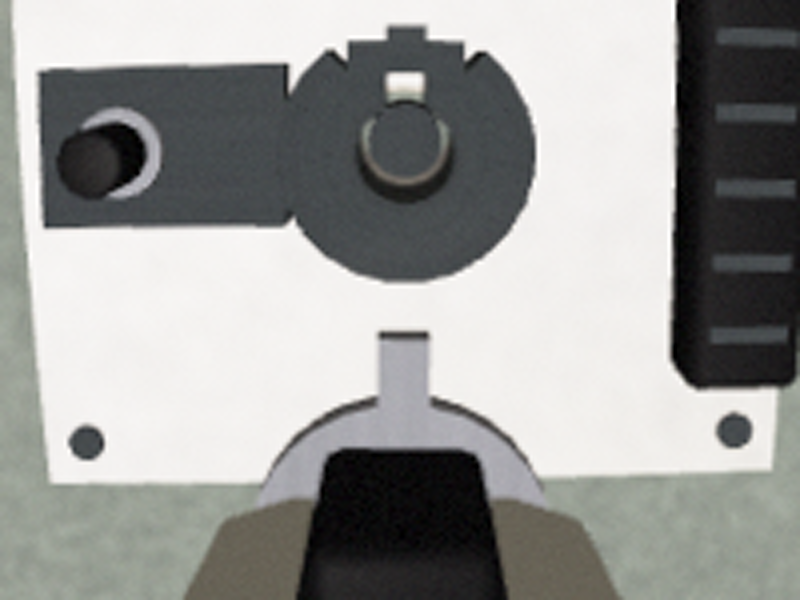

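The hub bore's mouth is centred at about (406,155), the keyway's outer end at (405,72). The pin is seated in the lug. The spindle's tab tip is at (404,332) and its collar's symmetry line at x≈403.

```bash
python3 - <<'E'
from h import *
c=load('w_hub2');s=lambda u,v:(156+u/4-.4,100+v/4-.4)
p,R=pose();A=lambda q,z:atz(c,*s(*q),z,True)
hub=A((406.5,155),.086);kw=A((405,72),.086)
print('hub',hub,'kw',np.linalg.norm(kw-hub),'yaw',np.arctan2(*(kw-hub)[1::-1]))
disc=[A(q,.086) for q in((535,160),(408,282))];print('disc r',[np.linalg.norm(d-hub) for d in disc])
z=p[2]-.0464+.052
tab=A((404.5,332),z-.003);t0=A((404.5,400),z)
print('tab in tool',R.T@(tab-p),R.T@(t0-p),'yaw',np.arctan2(*(tab-t0)[1::-1]))
cl=[R.T@(A(q,z)-p) for q in((258,500),(547,500),(377,402),(431,402))];print('collar pts',np.round(cl,4))
sc=[A(q,.05)[:2] for q in((87,442),(734,430))];d=sc[0]-sc[1];print('drive yaw',np.arctan2(d[1],d[0])-np.pi/2)
go(*hub[:2],.14)
E
```

```text
hub [0.55051847 0.04266568 0.086     ] kw 0.01845884131695067 yaw 0.30027221677994315
disc r [np.float64(0.028577640518975073), np.float64(0.028770611946394117)]
tab in tool [ 0.03246371  0.0010789  -0.00267002] [ 0.02273918  0.0010855  -0.00564933] yaw 0.2821498902717922
collar pts [[ 0.0065 -0.0215 -0.0056]
 [ 0.0066  0.0231 -0.0056]
 [ 0.0224 -0.003  -0.0056]
 [ 0.0224  0.005  -0.0057]]
drive yaw 0.3015793554684987
tcp [0.5014 0.0302 0.174 ] yaw 0.2812 tilt [-2.3e-03  2.0e-04 -1.0e+00] d_tool [0.0507 0.0017 0.0339] turn None
```

Converted, 0.0175 m / 0.3 = 0.0583, 0.0172 m / 0.3 = 0.0573, -0.009 rad / 3.1416 = -0.0029.

Request:
{"fn": "tcp_steps", "kwargs": {
  "motion": {"jaw":[0,0,0,0,0,0,0],"tx":[0.0583,0.0583,0.0573,0,0,0,0],"ty":[0.001,0.001,0.0007,0,0,0,0],"tz":[0,0,0,0.05,0.05,0,0],"rz":[-0.0029,-0.0025,0,0,0,0,0]}
}}

```text
t: 19.85
tool_pos: [0.551, 0.0442, 0.1438]
orientation: [-3.107, -0.465, 0.005]
force: [0.5, -0.3, -2.7]
opening: 0.024
gripper_force: 44.9
```

Request:
{"fn": "tcp_steps", "kwargs": {
  "motion": {"jaw":[0,0,0,0,0],"tx":[0,0,0,0,0],"ty":[0,0,0,0,0],"tz":[0.0167,0.0167,0.0133,0.01,0],"rz":[0,0,0,0,0]}
}}

```text
t: 20.35
tool_pos: [0.5523, 0.0442, 0.1276]
orientation: [-3.107, -0.465, 0.001]
force: [-0.5, -0.4, -2.9]
opening: 0.0237
gripper_force: 44.9
```

```bash
python3 -c "
from h import *
go(.552,.0424,.1164,.298)"
```

```text
tcp [0.5523 0.0442 0.1276] yaw 0.2969 tilt [-9.e-04  0.e+00 -1.e+00] d_tool [-0.0007  0.0016  0.0112] turn -0.0011
```

Converted, 0.004 m / 0.3 = 0.0133, 0.003 m / 0.3 = 0.01.

Request:
{"fn": "tcp_steps", "kwargs": {
  "motion": {"jaw":[0,0,0,0],"tx":[-0.0013,0,0,0],"ty":[0,0,0,0],"tz":[0.0133,0.0133,0.01,0],"rz":[0,0,0,0]}
}}

```text
t: 20.75
tool_pos: [0.5518, 0.0441, 0.1165]
orientation: [-3.107, -0.465, 0.002]
force: [-0.1, 0.5, -3.4]
opening: 0.0238
gripper_force: 44.9
```

Request:
{"fn": "tcp_steps", "kwargs": {
  "motion": {"jaw":[0,0,0,0],"tx":[0,0,0,0],"ty":[0,0,0,0],"tz":[0.0067,0.0067,0.0067,0],"rz":[0,0,0,0]}
}}

```text
t: 21.15
tool_pos: [0.552, 0.0441, 0.1108]
orientation: [-3.107, -0.465, 0.001]
force: [-0.9, 0.1, -2.3]
opening: 0.0238
gripper_force: 44.9
```

The key has passed the hub top without force, so it is in the keyway. Continuing down.

Converted, 0.005 m / 0.3 = 0.0167, 0.004 m / 0.3 = 0.0133.

Request:
{"fn": "tcp_steps", "kwargs": {
  "motion": {"jaw":[0,0,0,0],"tx":[0,0,0,0],"ty":[0,0,0,0],"tz":[0.0167,0.0167,0.0133,0],"rz":[0,0,0,0]},
  "force": 55
}}

```text
t: 21.55
tool_pos: [0.5515, 0.0441, 0.0961]
orientation: [-3.107, -0.465, 0.003]
force: [-0.8, 0.6, -2.2]
opening: 0.0239
gripper_force: 54.9
```

Request:
{"fn": "tcp_steps", "kwargs": {
  "motion": {"jaw":[0,0,0],"tx":[0,0,0],"ty":[0,0,0],"tz":[0.01,0.01,0],"rz":[0,0,0]}
}}

```text
t: 21.85
tool_pos: [0.5526, 0.0441, 0.0917]
orientation: [3.107, 0.465, 0.001]
force: [-2.6, 0.4, 4.8]
opening: 0.0235
gripper_force: 54.9
```

Converted, 0.002 m / 0.3 = 0.0067, 0.001 m / 0.3 = 0.0033.

Request:
{"fn": "tcp_steps", "kwargs": {
  "motion": {"jaw":[0,0,0,0],"tx":[0,0,0,0],"ty":[0,0,0,0],"tz":[0.0067,0.0033,0.0033,0],"rz":[0,0,0,0]},
  "force": 55
}}

```text
t: 22.25
tool_pos: [0.5526, 0.0441, 0.088]
orientation: [3.107, 0.465, 0.001]
force: [-3.1, -0.9, 6.8]
opening: 0.0236
gripper_force: 54.9
```

Converted, 0.001 m / 0.3 = 0.0033.

Request:
{"fn": "tcp_steps", "kwargs": {
  "motion": {"jaw":[0,0,0],"tx":[0,0,0],"ty":[0,0,0],"tz":[0.0033,0.0033,0],"rz":[0,0,0]},
  "force": 55
}}

```text
t: 22.55
tool_pos: [0.5527, 0.0441, 0.0864]
orientation: [3.107, 0.465, 0.001]
force: [-5.3, 0.6, 8.1]
opening: 0.0235
gripper_force: 54.9
```

Request:
{"fn": "tcp_steps", "kwargs": {
  "motion": {"jaw":[0,0,0],"tx":[0,0,0],"ty":[0,0,0],"tz":[0.0033,0,0],"rz":[0,0,0]}
}}

```text
t: 22.85
tool_pos: [0.5527, 0.0441, 0.0864]
orientation: [3.107, 0.465, 0.002]
force: [-8.5, -0.3, 16.0]
opening: 0.0239
gripper_force: 54.9
```

The collar is on the hub: z stopped at 0.0864 and the force jumped to 16 N. I'll ease the side load, hold, then hand in.

Converted, -0.0006 m / 0.3 = -0.002, 0.0005 m / 0.3 = 0.0017.

Request:
{"fn": "tcp_steps", "kwargs": {
  "motion": {"jaw":[0,0,0,0,0],"tx":[-0.002,0,0,0,0],"ty":[0,0,0,0,0],"tz":[0.0017,0,0,0,0],"rz":[0,0,0,0,0]},
  "force": 55
}}

```text
t: 23.35
tool_pos: [0.5527, 0.0441, 0.0864]
orientation: [3.107, 0.465, 0.004]
force: [-7.8, 0.5, 17.1]
opening: 0.0235
gripper_force: 54.9
```

```bash
python3 - <<'E'
from h import *
c=snap('top','end')
for f in('end',):
    im=cv2.imread('pics/top0.png').astype(int)-cv2.imread('pics/end.png'); print('diff px',[int((abs(im[y-12:y+12,x-14:x+14]).max(2)>50).sum()) for x,y in((177,163),(120,170),(209,142),(275,141),(343,165),(407,228),(107,214))])
print(robot.close_job())
E
```

```text
diff px [0, 0, 10, 0, 0, 0, 0]
the job is handed in; nothing more can be done
None
```

I handed the job in at about 23.4 s: the lock pin is seated in the lug and let go, and the spindle is held pressed home (17 N) with its key in the keyway; the bystanders look undisturbed in the top view, and no verdict was returned.

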